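Push the sawing jig to its station, then hang up the push shoe

ROBOT

A 6-joint arm with a two-finger parallel gripper is mounted at the origin on the work surface. World frame = base frame: x ahead of the robot, y to its left, z up, the work surface at z = 0. Lengths are in mm, angles in degrees, forces in N, time in s.
With the tool pointing down it reaches from about 350 to 850 mm from the base axis. Payload 8.1 kg.
Tool frame: the origin (TCP) lies midway between the tips of the shut fingers; the grasp point (between the pads) lies 19 mm behind it; z points along the fingers, y is the line along which they close (so a half turn about z gives the same grasp; the last joint's range is limited). The gripper opens to 85 mm and grips with 20 to 120 N. Pads are 22 mm wide; open, the fingers measure 114 mm over their backs; the gripper's body (76 mm by 85 mm) begins 54 mm behind the grasp point. The pads swing forward as they close: fully open they stand 13 mm farther back than shut.
Start: joints at [-82.128, 7.471, 85.268, -0, 87.261, -4.893], TCP at [132.597, -585.169, 231.292] pointing down, gripper open.
Joint ranges: [-169.43, 169.43], [-51.17, 129.36], [1.28, 143.12], [-76.62, 256.62], [0, 156.53], [-152.29, 152.29]. Speed limits (degrees/s): [136.94, 136.94, 159.86, 180, 180, 180].

INTERFACE

Orientations are given as [roll, pitch, yaw] about the fixed x, y, z axes, in that order (R = Rz(yaw) Ry(pitch) Rx(roll)).
In Python, from bench import sense, snapshot, order, finder gives the robot as it stands.
- The arm moves only by the tool send_rows, never from a script. Its argument "steps" is a list of rows, each a list of 2 entries, a list of its own where there are three numbers: the shift along the world's x, y, z in units of 30 mm (1.0 is 30 mm), then the turn, a rotation vector about the world's x, y, z in rad. In form: [[[dx, dy, dz], [wx, wy, wz]], ...]. A call has 1 to 10 rows; each row is the pose to reach, as a shift and turn from the pose commanded when the call began; what a row does not reach only later rows make up. A row lasts 1/8 s, in which the tool goes at most 62.5 mm and 10.7 degrees, less where a joint would pass 70% of its speed; a pose out of reach is approached as far as the arm can. A call with a gripper value outside its range is refused whole. "fingers" is the closure, from 0 (fully open) to 1 (shut), set as the call begins (left out, the last holds). The fingers move at their own pace and stop on an object; "squeeze" is the grip in N (left out, the last holds). Time passes only in rows, so rows that repeat a pose let the fingers close. It gives the time, the measured TCP pose, the force, the opening and the grip force at its end, in the units of the state.
- sense(): the state, without advancing time (a new reading comes with each control period).
- snapshot(name): name is "side" or "top"; returns a dict with "img" (400x640x3 uint8, red, green, blue), "K" (3x3 intrinsics, pixels), "k1" (the pictures are not rectified: a ray, as slopes to the right and down, at radius r is drawn at 1 + k1 r^2 times it, then the intrinsics apply), "pose" (4x4, takes a point from camera to world coordinates). Camera axes: x right, y up, looking along -z (the intrinsics and any distortion apply to the point x, -y, -z); pixel columns grow to the right and rows downward; lengths in mm; the calibration is good to about 2 mm. A picture is of the moment at which its call begins. There is no depth.
- order.hand_in(): hands the job in; it is judged then, once.
Trained networks look in the newest picture that a camera, given by its name, has taken for a name from the list of things; names that differ only in an ending like _2 or _b are one class to them, and where a whole thing is asked for, a point or a joint stands for the part that bears it (a point fixed in the world has none). Each returns a list of dicts, best first, with "confidence" (0 to 1); they miss things now and then, are a little off and sometimes report something else, mostly with a low value. They report only what shows in the picture. A call takes as long as a camera call. They do not tell look-alikes from the thing itself.
- finder.find_in(label, camera): "box" ([left, top, width, height] as shares, 0 to 1, of the picture: columns of its width, rows of its height, round what is visible of it).
- finder.trace(label, camera): "mask" (400x640 bool, what is visible of it) and "box" ([left, top, width, height] as shares, 0 to 1, of the picture: columns of its width, rows of its height, round what is visible of it).
- finder.pinpoint(label, camera): "at" ([column, row] as shares, 0 to 1, of the picture: columns of its width, rows of its height: a listed point, or the origin of a listed thing).
The state is a dict: "time": time; "joint_pos": joint angles; "qd": joint speeds; "joint_efforts": joint torques, N m; "tool_pos": TCP position; "tcp_rot": TCP orientation; "ft_force": force on the tool from outside, world axes, zero at the start; "wrist_torque": the same for the moment, N m; "finger_gap": finger opening in mm; "grip_force": force on a finger pad.
Only numpy, scipy, OpenCV 4.12 (cv2) and the standard library are available. Lean on these libraries where they do the work, as an engineer would, in place of code of your own. Each camera call takes 0.05 s, during which the arm holds its last target. There are 200 camera calls.

TASK

Pick up the orange push shoe and use it to push the sawing jig along its rail until it sits in the station beside the red pointer, never touching the jig with the gripper. Then hang the shoe upright by its eye on the keeper peg, far enough on that the yellow flap drops shut behind it, and let go; leave the jig in its station and everything else where it stands.

Things in the scene. Friction and masses are not known exactly. Their poses are not given: they have to be found in the camera images.
- jig: Sawing jig, slides only along its own y on the rail (+y to the saw): plywood base 70 (x) by 80 mm (y), horn slab, red clamp; top 90 mm above the table. Origin on the rail's centre line, table height, under the base's middle. Cannot be lifted. Rubs with 1 N, drags 8 N per m/s; a station's sprung ball resists with about 5 N at the jig's end and on leaving the notch, and centres it within 3 mm
- jig_push (a point): Centre of the rear face of the jig's dark steel push plate; that face is 56 mm wide (x) and spans 38 to 90 mm above the table; push it along the point's +y. The point lies 64 mm above the table and 40 mm behind jig_mark
- jig_mark (a point): Middle of the jig's base top, 38 mm above the table: this is the point that must come level with the red pointer; axes as the jig
- rail: Fixed aluminium rail 44 mm wide (feet 75 mm), 460 mm long along its y, 18 mm high above the table; end stop 30 mm high at its +y end. Origin at its middle, on the table. Its two station notches lie at y = -30 mm and y = +60 mm from the middle; the jig starts at the -y end, short of both
- pointer_red_mark (a point): The target for jig_mark: the point on the rail's centre line, 38 mm above the table, at the station shown by the red pointer. The red pointer itself (a red block 34 by 22 by 14 mm on a post, 47 mm high) stands 60 mm from there along the point's +x, beside the rail. Axes as the rail
- pointer_grey_mark (a point): The same for the grey pointer, at the other station, which is not wanted
- shoe_grip (a point): Centre of the orange push shoe's grip block (30 mm in x, 20 in y, 44 high; z up; axes of the shoe). Below it, from 25 mm down, a plate 50 (x) by 16 mm (y); black foot 50 by 32, 22 mm high; sole 123 mm down, on the table. Flat ends at x = +25 and -25 mm run from the sole to 98 mm above it. About 0.16 kg, most of it low
- shoe_eye (a point): Centre of the push shoe's eye: a square opening 28 by 28 mm right through the 16 mm thick plate along the shoe's y; 51 mm below shoe_grip, 72 mm above the sole. Plate above the eye 12 mm high
- stand: Fixed keeper-peg stand: blue post 20 (x) by 34 (y) by 165 mm high on a dark base 100 by 90 by 10 mm (from x = -20 to +80). Origin at table height under the post's front face; a level steel peg, 8 mm thick, sticks out of that face along the stand's -x at 150 mm height
- peg_tip (a point): Free end of the peg, on its axis, 84 mm out from the post's face, 150 mm above the table; axes as the stand (the peg runs along +x from here to the post)
- keeper (a joint): Yellow flap, 12 mm wide, pivoted on the peg axis 22 mm in from the tip (62 mm from the post), hanging 31 mm below it. 0 shut, grows (rad) to 1.45 swinging up towards the post; never outwards. An eye pushed along the peg lifts it; it drops once the plate has passed: eye centre at least 36, better 41 mm past the pivot (21 to 26 mm from the post). The foot meets the post at 16 mm
- oil: White bottle with red cap, diameter 44 mm, 110 mm high; origin under its centre. Leave alone
- sander: Cork sanding block 50 by 36 by 45 mm high; origin under its centre. Leave alone
- mug: Blue mug, diameter 76 mm, 85 mm high, handle at +y; origin under its centre. Leave alone
- offcut_a: Horn offcut 70 by 30 by 18 mm; origin under its centre. Leave alone
- offcut_b: Horn offcut 45 by 35 by 18 mm; origin under its centre. Leave alone
- offcut_c: Horn offcut 40 by 28 by 18 mm; origin under its centre. Leave alone
- nozzle: Fixed grey dust nozzle beside the rail, 146 mm high, foot 50 by 60 mm; its mouth (56 mm across) reaches 34 mm along its -x, towards the rail. Origin on the table under its pipe
- blank: Wooden blank 90 by 40 by 30 mm high; origin under its centre. Leave alone
- brush: Bench brush lying flat, about 200 mm long, along its own x; origin under it. Leave alone
Things that resemble listed ones, but are neither listed nor needed, are in the scene too. Of the things shaped like the part that bears shoe_grip, the orange one is meant.

How it is judged (in metres and radians):
On the way, in this order (a step that is already met when the one before it is completed fails the run):
1. the jig rests in the red pointer's station (horizontal distance between jig_mark and pointer_red_mark below 0.004 m and linear speed of jig below 0.01 m/s), for 0.3 s.
2. the eye, put on the peg, lifts the flap (value of joint keeper above 0.4 rad and y of shoe_eye in the frame of stand between -0.014 and 0.014 m), for 0.05 s.
At the end, for the whole second after the job is handed in: The jig's mark is within 4 mm of the red pointer's station, and the shoe hangs by its eye on the peg between flap and post (eye centre 10 to 50 mm from the post, within 14 mm sideways of the peg, 130 to 160 mm above the table), upright within 0.35 rad, with the flap down (below 0.2 rad) (horizontal distance between jig_mark and pointer_red_mark below 0.004 m and x of shoe_eye in the frame of stand between -0.05 and -0.01 m and y of shoe_eye in the frame of stand between -0.014 and 0.014 m and z of shoe_eye in the frame of stand between 0.13 and 0.16 m and value of joint keeper below 0.2 rad and angle between shoe_eye's own z axis and vertical below 0.35 rad); the robot touches nothing.
It fails at once if the gripper or arm touches the jig (contact force between any of the fingers, the arm and jig above 0.5 N).
It fails at once if another thing on the table is shifted by more than 20 mm or tipped over (distance of any of oil, sander, mug, offcut_a, offcut_b, offcut_c, blank, brush from where it was at the start of the episode above 0.02 m or angle between any of oil, sander, mug, offcut_a, offcut_b, offcut_c, blank, brush's own z axis and vertical above 0.6 rad).
It also fails if it takes over 58 s, if anything falls off the work surface, if the arm or the gripper's body presses on something with over 40 N, if the wrist force passes 120 N, or if a joint passes its speed limit or range.

## Working session

There is one attempt and no reset: what is moved stays moved. The work goes in short steps, Python scripts to look and compute and a tool call to move; the robot and the scene stay as the last step left them, time stands still between calls to the robot, and variables do not carry over. Pictures are saved under pics/ and viewed, at most 10 in all, crops included, and the job is handed in when it is done.

Besides the shell and the picture viewer there is one more tool, called after ">>>" in YAML: its name, and indented under it one key for each argument. send_rows: Moves the arm, as the interface text tells. Its arguments: {"type":"object","properties":{"steps":{"type":"array"},"fingers":{"type":"number"},"squeeze":{"type":"number"}},"required":["steps"]}

```bash
ls; mkdir -p pics; cat > h.py <<'E'
import numpy as np, cv2
from bench import sense, snapshot, order, finder
def ray(s,uv):
    K=np.array(s["K"],float);k=float(s["k1"]);T=np.array(s["pose"],float)
    p=np.array([(uv[0]-K[0,2])/K[0,0],(uv[1]-K[1,2])/K[1,1]]);q=p.copy()
    for _ in range(30): q=p/(1+k*(q@q))
    d=T[:3,:3]@np.array([q[0],-q[1],-1.]);return T[:3,3],d/np.linalg.norm(d)
def onz(s,uv,z):
    o,d=ray(s,uv);return o+d*(z-o[2])/d[2]
def proj(s,P):
    K=np.array(s["K"],float);k=float(s["k1"]);T=np.array(s["pose"],float)
    c=T[:3,:3].T@(np.array(P,float)-T[:3,3]);q=np.array([c[0],-c[1]])/-c[2];q=q*(1+k*(q@q))
    return np.array([K[0,0]*q[0]+K[0,2],K[1,1]*q[1]+K[1,2]])
def tri(rs):
    A=np.zeros((3,3));b=np.zeros(3)
    for o,d in rs:
        M=np.eye(3)-np.outer(d,d);A+=M;b+=M@o
    P=np.linalg.solve(A,b);return P,[np.linalg.norm((np.eye(3)-np.outer(d,d))@(P-o)) for o,d in rs]
def px(a): return np.array(a)*[640,400]
E
python3 - <<'E'
from h import *
st=sense();print(st["time"],st["tool_pos"],st["tcp_rot"])
S={}
for c in("side","top"):
    S[c]=s=snapshot(c);cv2.imwrite(f"pics/{c}0.png",s["img"][:,:,::-1])
    print(c,np.round(s["pose"],2).tolist(),s["K"],s["k1"])
for n in["jig_push","jig_mark","pointer_red_mark","pointer_grey_mark","shoe_grip","shoe_eye","peg_tip","stand","rail","nozzle","oil","sander","mug","offcut_a","blank","brush"]:
    for c in S:
        print(n,c,[(np.round(px(r["at"]),1).tolist(),round(r["confidence"],2)) for r in finder.pinpoint(n,c)][:4])
print(sense()["time"])
E
```

```text
pics
0.0 [ 132.53793745 -584.59738988  230.22601531] [-1.79891024e+02 -9.61098266e-03  1.27657746e+01]
side [[-0.96, 0.21, -0.19, 314.15], [-0.28, -0.72, 0.63, 914.2], [-0.01, 0.66, 0.75, 1177.23], [0.0, 0.0, 0.0, 1.0]] [[463.20898689   0.         320.75736008]
 [  0.         463.20898689 203.67237066]
 [  0.           0.           1.        ]] -0.05503105967193685
top [[-0.02, 0.97, -0.22, 294.1], [-1.0, -0.02, 0.01, 24.23], [0.0, 0.22, 0.97, 1512.85], [0.0, 0.0, 0.0, 1.0]] [[508.2507264    0.         318.38199126]
 [  0.         508.2507264  198.05412558]
 [  0.           0.           1.        ]] -0.055683917230918055
jig_push side [([321.3, 179.7], 0.61), ([376.8, 154.0], 0.18)]
jig_push top [([360.7, 200.0], 0.84)]
jig_mark side [([296.8, 166.5], 0.66), ([315.4, 195.9], 0.65)]
jig_mark top [([344.9, 199.5], 0.97)]
pointer_red_mark side [([304.5, 225.6], 0.62)]
pointer_red_mark top [([301.0, 197.1], 0.68)]
pointer_grey_mark side []
pointer_grey_mark top [([273.8, 196.7], 0.52), ([259.3, 261.3], 0.52), ([365.4, 261.1], 0.16)]
shoe_grip side [([358.8, 257.2], 0.87), ([341.4, 277.3]
[... 568 characters left out ...]
3.1, 203.7], 0.61), ([318.2, 349.8], 0.26)]
oil top [([313.1, 269.9], 0.7)]
sander side [([373.0, 203.2], 0.76)]
sander top [([365.3, 263.8], 0.7), ([253.5, 176.8], 0.27), ([274.1, 201.8], 0.2)]
mug side [([320.6, 350.1], 0.98), ([377.9, 153.4], 0.49), ([306.1, 226.8], 0.35)]
mug top [([182.1, 255.2], 0.98), ([349.7, 198.4], 0.64)]
offcut_a side [([254.1, 254.5], 0.61), ([381.9, 180.1], 0.53), ([277.1, 204.3], 0.44)]
offcut_a top [([335.6, 162.9], 0.78), ([266.8, 161.8], 0.61), ([404.5, 261.7], 0.45)]
blank side [([253.3, 348.9], 0.69)]
blank top [([171.0, 200.6], 0.73), ([362.2, 196.8], 0.63)]
brush side [([298.4, 167.0], 0.97), ([353.2, 260.6], 0.65)]
brush top [([394.2, 165.1], 0.85)]
1.7
```

```bash
python3 - <<'E'
import cv2,numpy as np
a=cv2.imread("pics/side0.png")[80:380,180:480];b=cv2.imread("pics/top0.png")[120:310,140:500]
cv2.imwrite("pics/a.png",cv2.resize(a,(600,600),interpolation=3));cv2.imwrite("pics/b.png",cv2.resize(b,None,fx=2.2,fy=2.2,interpolation=3))
E
```

```text
(no output)
```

View pics/a.png

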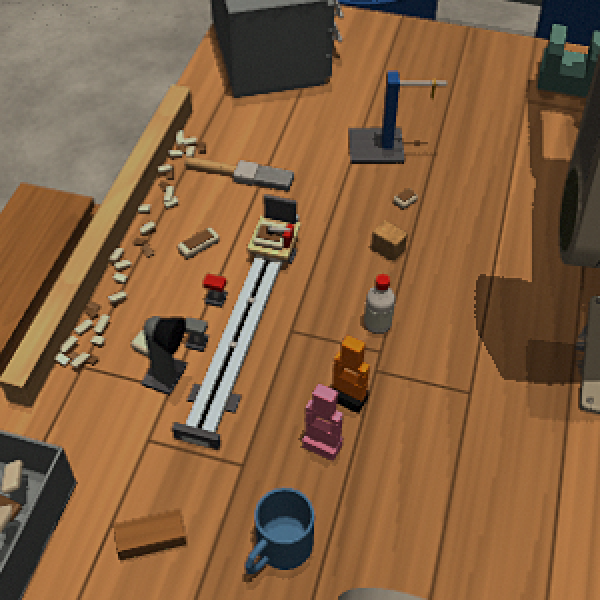

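View pics/b.png

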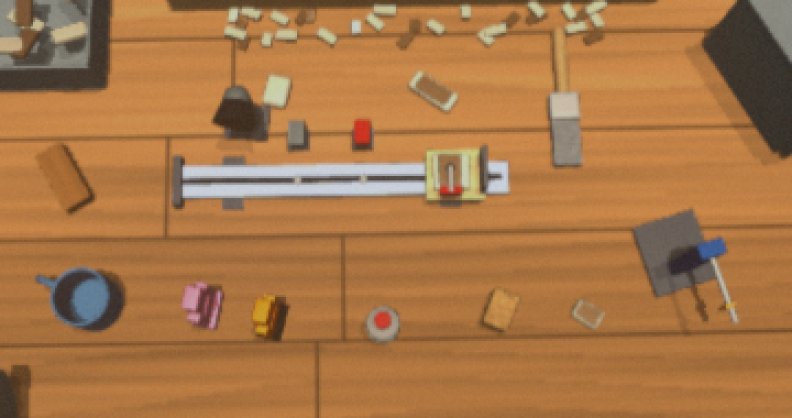

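Side crop: orange shoe about (355,255) and pink look-alike (342,290). The jig is at (316,200), the red pointer at (287,222), and the peg tip at (402,121). In the top view the orange shoe is at (260,262), the red pointer at (304,179), the jig at (348,200), and the peg runs from (463,233) to (474,265).

```bash
python3 - <<'E'
from h import *
import pickle
S={c:snapshot(c) for c in("side","top")}
pickle.dump(S,open("S0.pkl","wb"))
def crop(c,x,y,w,h,W,H): return cv2.resize(S[c]["img"][y:y+h,x:x+w,::-1],(W,H),interpolation=cv2.INTER_CUBIC)
m=np.vstack([np.hstack([crop("side",350,105,50*4//3+6,56,400,300)[:, :400],crop("top",420,210,80,60,400,300)]),
 np.hstack([crop("side",320,240,80,60,400,300),crop("top",220,235,80,60,400,300)])])
cv2.imwrite("pics/m1.png",m)
r=lambda a:np.round(a,1)
def T(n,i,j):
    a=finder.pinpoint(n,"side");b=finder.pinpoint(n,"top")
    try:P,e=tri([ray(S["side"],px(a[i]["at"])),ray(S["top"],px(b[j]["at"]))]);print(n,r(px(a[i]["at"])),r(px(b[j]["at"])),r(P),r(e))
    except Exception as ex:print(n,ex)
for n,i,j in[("peg_tip",0,0),("shoe_grip",0,1),("shoe_eye",1,1),("pointer_red_mark",0,0),("jig_mark",1,0),("jig_push",0,0)]:T(n,i,j)
for n,z in[("pointer_red_mark",38),("jig_mark",38),("jig_push",64),("rail",0)]:
    for c in S: print(n,c,[r(onz(S[c],px(q["at"]),z)[:2]) for q in finder.pinpoint(n,c)][:3])
E
```

```text
peg_tip [404.5 117.8] [471.3 263.4] [ 411.7 -384.   176.7] [4.5 4.5]
shoe_grip [344.3 277.1] [258.  261.5] [458.  196.1  18.8] [9. 9.]
shoe_eye [339.6 288. ] [263.4 260.7] [470.6 188.5 -60.9] [11.1 11.1]
pointer_red_mark [304.3 227.8] [304.4 199.6] [632.8  56.9  24.3] [1.3 1.3]
jig_mark [368.9 237. ] [345.3 199.3] [539.1 -50.6 -42.5] [105. 105.]
jig_push [322.5 183.3] [391.9 164.9] [ 702.  -218.3  -38.1] [49.5 49.5]
pointer_red_mark side [array([630.3,  67. ])]
pointer_red_mark top [array([628.4,  56.5])]
jig_mark side [array([627.6, -72.3]), array([428. ,  46.9])]
jig_mark top [array([627. , -65.2]), array([ 633.7, -114.7])]
jig_push side [array([ 622.4, -110. ])]
jig_push top [array([ 723.4, -205.6])]
rail side [array([ 750.1, -228.2]), array([631.5,  85.9])]
rail top [array([614.5,  87. ])]
```

View pics/m1.png

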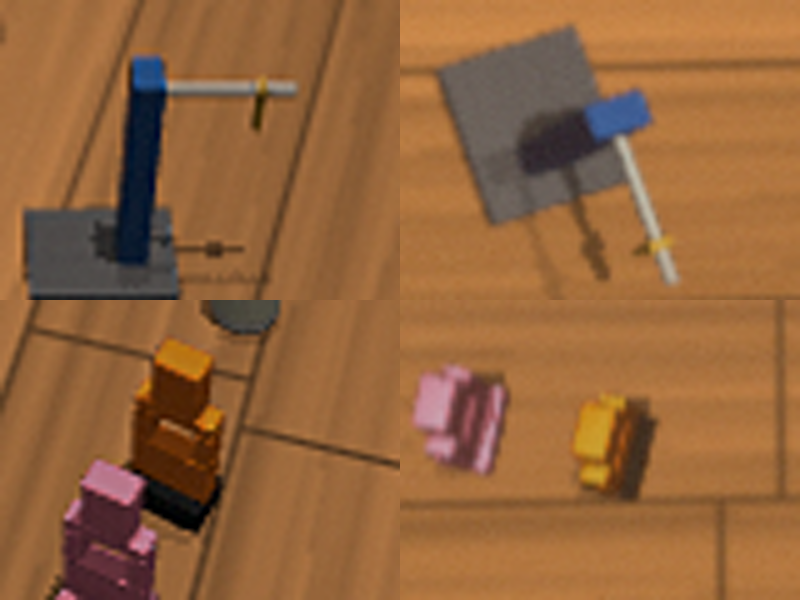

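```bash
cat > fit.py <<'E'
from h import *
from scipy.optimize import minimize
F=4
def hsvmask(s,c0,win,lo,hi):
    x,y,w,h=win;im=cv2.resize(np.ascontiguousarray(s["img"][y:y+h,x:x+w]),(w*F,h*F),interpolation=cv2.INTER_CUBIC)
    return cv2.inRange(cv2.cvtColor(im,cv2.COLOR_RGB2HSV),lo,hi)>0
def render(s,win,boxes,p):
    x,y,w,h=win;m=np.zeros((h*F,w*F),np.uint8);c,si=np.cos(p[2]),np.sin(p[2])
    for (x0,x1,y0,y1,z0,z1) in boxes:
        pts=[proj(s,[p[0]+c*X-si*Y,p[1]+si*X+c*Y,Z+(p[3] if len(p)>3 else 0)]) for X in(x0,x1) for Y in(y0,y1) for Z in(z0,z1)]
        q=((np.array(pts)-[x,y]+.5)*F-.5).astype(np.float32)
        cv2.fillConvexPoly(m,np.round(cv2.convexHull(q)*16).astype(np.int32),1,shift=4)
    return m>0
def fit(obs,boxes,p0,steps):
    def cost(v):
        p=np.array(v);return sum(1-(a:=render(s,w,boxes,p)&m).sum()/max(1,(render(s,w,boxes,p)|m).sum()) for s,w,m in obs)
    best=None
    for dy in(-.3,0,.3):
        q=np.array(p0,float);q[2]+=dy;n=len(q)
        r=minimize(cost,q,method="Nelder-Mead",options=dict(initial_simplex=np.vstack([q]+[q+np.eye(n)[i]*steps[i] for i in range(n)]),maxiter=300))
        if best is None or r.fun<best.fun:best=r
    return best
SHOE=[(-15,15,-10,10,98,145),(-25,25,-8,8,22,98)]
POST=[(0,20,-17,17,10,165)]
PTR=[(-17,17,-11,11,33,47)]
E
python3 - <<'E'
from fit import *
import pickle
S=pickle.load(open("S0.pkl","rb"))
def obs(wins,lo,hi):
    o=[]
    for c,w in wins.items():
        m=hsvmask(S[c],c,w,lo,hi);n,l,st,_=cv2.connectedComponentsWithStats(m.astype(np.uint8));k=1+np.argmax(st[1:,4]);o.append((S[c],w,l==k));print(c,(m.sum()/16),st[k,4]/16)
    return o
pr=lambda n,r:print(n,np.round(r.x[:2],1),"yaw",np.round(np.degrees(r.x[2]),1),r.x[3:],"cost",round(r.fun,3))
g=onz(S["top"],(258.6,260.8),145);print("grip top",g,tri([ray(S["top"],(258.6,260.8)),ray(S["side"],(357.2,251.6))]))
o=obs({"side":(325,240,60,60),"top":(245,245,40,40)},(8,150,60),(24,255,255))
pr("shoe",fit(o,SHOE,[g[0],g[1],.1],[8,8,.2]));pr("shoez",fit(o,SHOE,[g[0],g[1],.1,0],[8,8,.2,8]))
rs=[tri([ray(S["side"],a),ray(S["top"],b)]) for a,b in[((403.5,121.8),(474.4,266.2)),((379.7,121.4),(464,238))]]
print("peg tip, base",rs);d=rs[1][0]-rs[0][0];yaw=np.arctan2(d[1],d[0]);print(np.degrees(yaw))
o=obs({"side":(360,105,40,70),"top":(445,215,40,40)},(100,120,30),(125,255,255))
pr("post",fit(o,POST,[*rs[1][0][:2],yaw],[8,8,.1]))
o=obs({"side":(275,210,30,25),"top":(295,168,22,20)},(172,150,70),(180,255,255))
g=onz(S["top"],(304.5,179.5),47);print(g);pr("ptr",fit(o,PTR,[g[0],g[1],0],[8,8,.1]))
E
```

```text
grip top [437.75640425 179.48930073 145.        ] (array([438.2785175 , 180.3435877 , 137.40318358]), [np.float64(0.27427247030074753), np.float64(0.27427247030080365)])
side 2937.75 2937.625
top 1555.625 1555.625
shoe [460.4 175.1] yaw -15.3 [] cost 1.7
shoez [448.  198.8] yaw -12.6 [53.14008653] cost 1.668
peg tip, base [(array([ 410.57962975, -401.69162008,  144.77678081]), [np.float64(0.792834010142698), np.float64(0.7928340101426558)]), (array([ 489.52368957, -379.17524775,  146.0076727 ]), [np.float64(1.0741914011251181), np.float64(1.0741914011251052)])]
15.919174218537426
side 206.75 206.625
top 66.4375 66.4375
post [ 491.9 -371.7] yaw 8.8 [] cost 0.856
side 1.5 1.0Traceback (most recent call last):
  File "<stdin>", line 17, in <module>
  File "<stdin>", line 7, in obs
    return _wrapfunc(a, 'argmax', axis=axis, out=out, **kwds)
    return bound(*args, **kwds)
ValueError: attempt to get argmax of an empty sequence
```

```bash
python3 - <<'E'
from fit import *
import pickle
S=pickle.load(open("S0.pkl","rb"))
H=lambda c,u,v:cv2.cvtColor(S[c]["img"][v:v+1,u:u+1],cv2.COLOR_RGB2HSV)[0,0].tolist()
for n,c,u,v in[("top orange","side",357,252),("front","side",355,262),("plate","side",352,270),("wood","side",385,270),("wood","side",335,250),("top","top",258,260),("side","top",263,264),("wood","top",250,250),("shadow","top",267,265),("red","side",287,221),("red2","side",287,225),("red","top",305,180),("blue","top",463,233),("blue","side",375,118),("blue","side",375,140)]: print(n,c,H(c,u,v))
E
```

```text
top orange side [18, 222, 185]
front side [12, 235, 78]
plate side [13, 235, 75]
wood side [13, 155, 122]
wood side [14, 154, 137]
top top [20, 206, 204]
side top [13, 207, 112]
wood top [14, 164, 173]
shadow top [17, 141, 65]
red side [2, 227, 179]
red2 side [5, 61, 50]
red top [3, 212, 207]
blue top [109, 144, 149]
blue side [107, 192, 129]
blue side [106, 208, 43]
```

```bash
python3 - <<'E'
from fit import *
import pickle
S=pickle.load(open("S0.pkl","rb"))
def obs(wins,lo,hi):
    o=[]
    for c,w in wins.items():
        m=hsvmask(S[c],c,w,lo,hi);n,l,st,_=cv2.connectedComponentsWithStats(m.astype(np.uint8));k=1+np.argmax(st[1:,4]);o.append((S[c],w,l==k));print(c,(m.sum()/16),st[k,4]/16)
    return o
def pr(n,r,o,B):
    print(n,np.round(r.x[:2],1),"yaw",np.round(np.degrees(r.x[2]),1),r.x[3:],"cost",round(r.fun,3))
    return [np.dstack([m*255,render(s,w,B,r.x)*255,m*0]).astype(np.uint8) for s,w,m in o]
V=[]
o=obs({"side":(325,240,60,60),"top":(245,245,40,40)},(8,192,45),(24,255,255))
V+=pr("shoe",fit(o,SHOE,[438,180,.1],[8,8,.2]),o,SHOE);V+=pr("shoez",fit(o,SHOE,[438,180,.1,0],[8,8,.2,8]),o,SHOE)
o=obs({"side":(360,105,40,60),"top":(445,215,40,40)},(100,100,15),(125,255,255))
V+=pr("post",fit(o,POST,[489,-379,.28],[8,8,.1]),o,POST)
V+=pr("postz",fit(o,POST,[489,-379,.28,0],[8,8,.1,5]),o,POST)
o=obs({"side":(275,210,30,25),"top":(295,168,22,20)},(0,150,60),(8,255,255))
g=onz(S["top"],(304.5,179.5),47);print(g);V+=pr("ptr",fit(o,PTR,[g[0],g[1],0],[8,8,.1]),o,PTR)
V+=pr("ptrz",fit(o,PTR,[g[0],g[1],0,0],[8,8,.1,5]),o,PTR)
c=np.zeros((520,800,3),np.uint8)
for i,v in enumerate([V[0],V[1],V[4],V[5],V[8],V[9]]):
    y,x=(i//3)*260,(i%3)*260;c[y:y+v.shape[0],x:x+v.shape[1]]=v
cv2.imwrite("pics/f.png",c)
E
```

```text
side 425.75 425.1875
top 177.5 177.5
shoe [439.6 182.3] yaw -10.6 [] cost 0.304
shoez [439.9 182. ] yaw -10.5 [-3.58238589] cost 0.293
side 215.0625 212.3125
top 74.5625 74.5625
post [ 491.9 -371.6] yaw 8.8 [] cost 0.811
postz [ 492.1 -373.3] yaw 8.7 [-2.58450017] cost 0.808
side 67.875 66.4375
top 83.3125 83.3125
[687.84694241  55.14001952  47.        ]
ptr [690.1  56.7] yaw -1.3 [] cost 0.444
ptrz [690.3  56.7] yaw -0.8 [0.891558] cost 0.449
```

View pics/f.png

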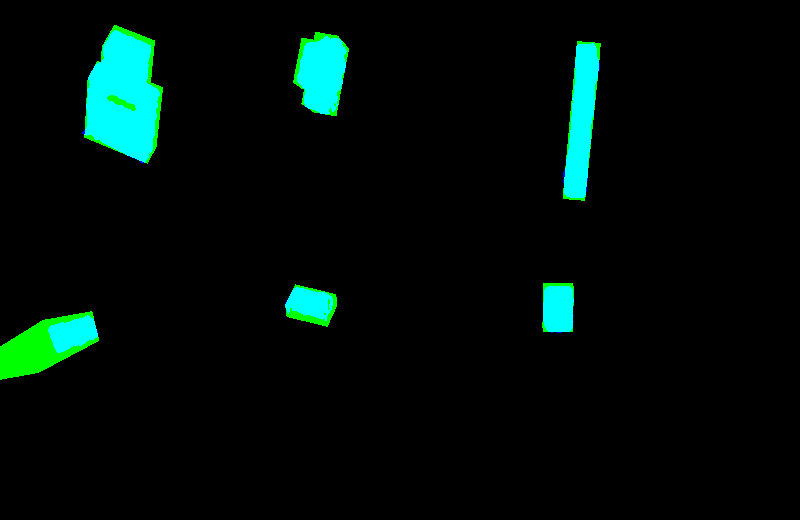

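```bash
python3 - <<'E'
from fit import *
import pickle
S=pickle.load(open("S0.pkl","rb"));s=S["top"]
q=lambda X,Y:(420+(X-400+.5)/5-.5,210+(Y+.5)/5-.5)
w=(445,215,40,40);m=hsvmask(s,"",w,(100,100,60),(125,255,255))
r=fit([(s,w,m)],[(0,20,-17,17,160,165)],[489,-379,.28],[8,8,.1]);print("post",r.x[:2],np.degrees(r.x[2]),r.fun)
t,b=onz(s,q(672,281),150),onz(s,q(620,140),150);d=b-t;print("peg",t,b,np.degrees(np.arctan2(d[1],d[0])),np.linalg.norm(d))
B=[onz(s,q(*p),10) for p in[(437,72),(573,26),(492,224)]]
for i,j in((1,0),(2,0)):d=B[j]-B[i];print("base",B[i][:2],B[j][:2],np.degrees(np.arctan2(d[1],d[0])),np.linalg.norm(d))
im=s["img"];h=cv2.cvtColor(im,cv2.COLOR_RGB2HSV);m=((h[:,:,1]<60)&(h[:,:,2]>130)).astype(np.uint8)
# rail edges per column
P=[[],[]]
for u in range(232,330):
    v=[k for k in range(185,220) if m[k,u]]
    if len(v)>6:
        P[0].append(onz(s,(u,v[0]-.5),18)[:2]);P[1].append(onz(s,(u,v[-1]+.5),18)[:2])
for p in P:
    p=np.array(p);c=np.polyfit(p[:,1],p[:,0],1);print("rail edge x=",c,"at y=57",np.polyval(c,57),"yaw",-np.degrees(np.arctan(c[0])),len(p))
# jig plate in top
print("jig base crop cols");
for c in("top","side"):
    tr=finder.trace("jig_mark",c)
    for k in tr[:2]:print(c,k["confidence"],np.array(k["box"])*[640,400,640,400])
E
```

```text
post [ 492.16477391 -377.54312346] 22.649999756537472 0.25577043044291947
peg [ 412.02389104 -399.08328111  150.        ] [ 488.98992026 -376.97874983  150.        ] 16.02398835829044 80.07733734889531
base [ 579.07476075 -395.17961168] [ 552.55877211 -310.54336653] 107.39543656622925 88.69268090755111
base [ 460.36236688 -337.42709047] [ 552.55877211 -310.54336653] 16.256256070975592 96.03599195100108
rail edge x= [3.17876512e-03 6.51146293e+02] at y=57 651.3274821710792 yaw -0.18212921222289377 98
rail edge x= [4.30886492e-03 6.05215270e+02] at y=57 605.4608757705724 yaw -0.24687824633908761 98
jig base crop cols
top 0.8 [331.392 186.48   26.432  24.2  ]
top 0.52 [426.304 218.2    46.4    44.92 ]
side 0.95 [302.72 176.4   24.32  29.68]
```

>>> send_rows:
  steps:
    - [[2, 1.3, 0], [0, 0, 0.1]]
    - [[3.9, 2.6, 0], [0, 0, 0.3]]
    - [[5.8, 3.9, 0], [0, 0, 0.45]]
    - [[7.6, 5.1, 0], [0, 0, 0.6]]
    - [[9.2, 6.2, 0], [0, 0, 0.75]]
    - [[9.9, 8.1, 0], [0, 0, 0.9]]
    - [[10.5, 10, 0], [0, 0, 1.05]]
    - [[11.1, 11.9, 0], [0, 0, 1.164]]
    - [[11.6, 13.8, 0], [0, 0, 1.164]]
    - [[11.9, 15.5, 0], [0, 0, 1.164]]
  fingers: 0
  squeeze: 80

```text
time: 4.15
tool_pos: [490.0, -118.1, 231.5]
tcp_rot: [180.0, -0.0, 79.5]
ft_force: [1.3, -0.1, 0.0]
finger_gap: 85.5
grip_force: 0.0
```

>>> send_rows:
  steps:
    - [[-0.2, 2, 0], [0, 0, 0]]
    - [[-0.6, 4, 0], [0, 0, 0]]
    - [[-1, 6, 0], [0, 0, 0]]
    - [[-1.4, 8, 0], [0, 0, 0]]
    - [[-1.67, 10.07, 0], [0, 0, 0]]
    - [[-1.67, 10.07, 0], [0, 0, 0]]
    - [[-1.67, 10.07, -1.5], [0, 0, 0]]
    - [[-1.67, 10.07, -3], [0, 0, 0]]
    - [[-1.67, 10.07, -4.14], [0, 0, 0]]
    - [[-1.67, 10.07, -4.14], [0, 0, 0]]

```text
time: 5.4
tool_pos: [437.2, 180.4, 104.2]
tcp_rot: [-179.7, 0.2, 79.4]
ft_force: [-0.3, 1.0, 0.1]
finger_gap: 85.3
grip_force: 0.0
```

>>> send_rows:
  steps:
    - [[0, 0, 0], [0, 0, 0]]
    - [[0, 0, 0], [0, 0, 0]]
    - [[0, 0, 0], [0, 0, 0]]
    - [[0, 0, 0], [0, 0, 0]]
    - [[0, 0, 0], [0, 0, 0]]
    - [[0, 0, 0], [0, 0, 0]]
  fingers: 1
  squeeze: 80

```text
time: 6.15
tool_pos: [440.2, 182.3, 108.8]
tcp_rot: [179.9, -0.1, 79.5]
ft_force: [-2.5, -0.7, 7.8]
finger_gap: 29.1
grip_force: 79.0
```

>>> send_rows:
  steps:
    - [[0, 0, 1.5], [0, 0, 0]]
    - [[0, 0, 3.3], [0, 0, 0]]
    - [[0, 0, 5], [0, 0, 0]]
    - [[0.9, -1.6, 5], [0, 0, -0.18]]
    - [[1.8, -3.2, 5], [0, 0, -0.36]]
    - [[2.7, -4.8, 5], [0, 0, -0.54]]
    - [[3.6, -6.4, 5], [0, 0, -0.72]]
    - [[4.5, -8, 5], [0, 0, -0.9]]
    - [[5.4, -9.7, 5], [0, 0, -1.08]]
    - [[6.3, -11.4, 5], [0, 0, -1.26]]

```text
time: 7.4
tool_pos: [629.2, -161.7, 257.3]
tcp_rot: [-180.0, -0.0, 6.9]
ft_force: [0.4, 0.8, -1.1]
finger_gap: 29.3
grip_force: 79.7
```

>>> send_rows:
  steps:
    - [[0, 0, 0], [0, 0, -0.13]]
    - [[0, 0, -1.5], [0, 0, -0.13]]
    - [[0, 0, -2.5], [0, 0, -0.13]]
    - [[0, 0, -2.5], [0, 0, -0.13]]

```text
time: 7.9
tool_pos: [626.3, -159.3, 178.5]
tcp_rot: [-179.9, 0.4, -0.2]
ft_force: [-0.7, 0.1, -1.3]
finger_gap: 28.8
grip_force: 80.0
```

```bash
python3 - <<'E'
from h import *
import pickle
S={c:snapshot(c) for c in("side","top")};pickle.dump(S,open("S1.pkl","wb"))
st=sense();print(st["time"],st["tool_pos"],st["tcp_rot"],st["ft_force"])
def crop(c,x,y,w,h,W,H): return cv2.resize(S[c]["img"][y:y+h,x:x+w,::-1],(W,H),interpolation=cv2.INTER_CUBIC)
cv2.imwrite("pics/p1.png",np.hstack([crop("side",285,120,80,120,400,600),crop("top",310,150,80,120,400,600)]))
E
```

```text
8.0 [ 628.80137563 -160.09618846  183.1712659 ] [ 1.79988607e+02 -3.39533975e-02 -1.76115657e-01] [ 0.70107618 -0.88063472 -0.48487642]
```

View pics/p1.png

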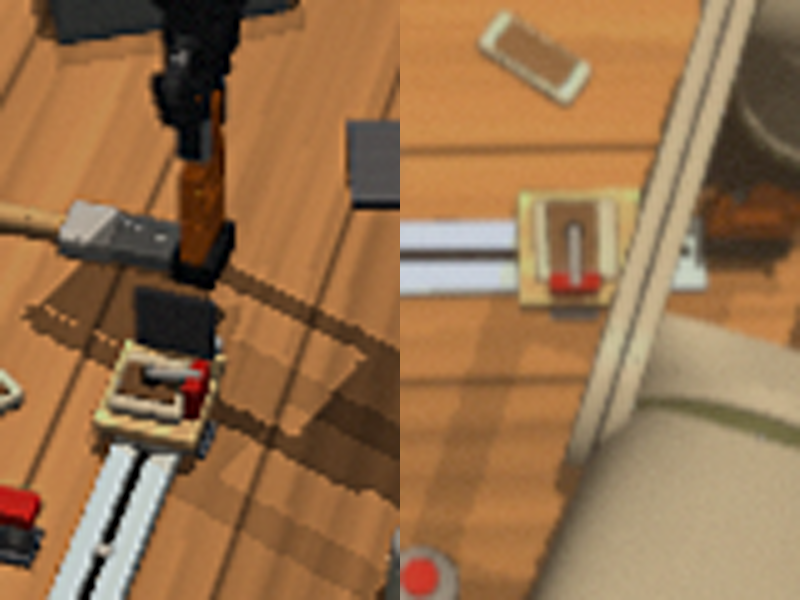

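The shoe hangs upright in the gripper behind the dark push plate: side view about (327,165), plate at (320,184). The path along the rail is clear.

>>> send_rows:
  steps:
    - [[0, 0, -0.8], [0, 0, 0]]
    - [[0, 0, -1.67], [0, 0, 0]]
    - [[0, 0, -1.67], [0, 0, 0]]
    - [[0, 0.3, -1.67], [0, 0, 0]]
    - [[0, 0.6, -1.67], [0, 0, 0]]
    - [[0, 0.8, -1.67], [0, 0, 0]]
    - [[0, 1, -1.67], [0, 0, 0]]
    - [[0, 1.2, -1.67], [0, 0, 0]]
    - [[0, 1.4, -1.67], [0, 0, 0]]
    - [[0, 1.6, -1.67], [0, 0, 0]]

```text
time: 9.25
tool_pos: [628.5, -111.8, 132.0]
tcp_rot: [180.0, -0.0, -0.2]
ft_force: [0.5, -1.0, -0.7]
finger_gap: 29.3
grip_force: 80.0
```

>>> send_rows:
  steps:
    - [[0, 0.25, 0], [0, 0, 0]]
    - [[0, 0.5, 0], [0, 0, 0]]
    - [[0, 0.75, 0], [0, 0, 0]]
    - [[0, 1, 0], [0, 0, 0]]
    - [[0, 1.25, 0], [0, 0, 0]]
    - [[0, 1.5, 0], [0, 0, 0]]
    - [[0, 1.75, 0], [0, 0, 0]]
    - [[0, 2, 0], [0, 0, 0]]
    - [[0, 2.2, 0], [0, 0, 0]]
    - [[0, 2.4, 0], [0, 0, 0]]

```text
time: 10.5
tool_pos: [628.7, -40.8, 132.2]
tcp_rot: [179.9, -0.0, -0.2]
ft_force: [2.1, -3.5, -1.5]
finger_gap: 29.2
grip_force: 80.0
```

```bash
python3 - <<'E'
from fit import *
import pickle
S={c:snapshot(c) for c in("side","top")};pickle.dump(S,open("S2.pkl","wb"))
st=sense();print(st["time"],st["tool_pos"],st["tcp_rot"],st["ft_force"])
for c in S:
    print(c,[(px(k["at"]).round(1),onz(S[c],px(k["at"]),38).round(1)[:2],round(k["confidence"],2)) for k in finder.pinpoint("jig_mark",c)[:2]])
def crop(c,x,y,w,h,W,H): return cv2.resize(S[c]["img"][y:y+h,x:x+w,::-1],(W,H),interpolation=cv2.INTER_CUBIC)
cv2.imwrite("pics/p2.png",np.hstack([crop("side",265,160,80,80,400,400),crop("top",290,165,80,80,400,400)]))
E
```

```text
10.6 [628.36467447 -39.28721415 131.95023229] [-1.79963470e+02  1.84210570e-02 -1.67032789e-01] [ 0.27098477  0.83693615 -1.09561014]
side [(array([305.9, 217.5]), array([638.2,  25.6]), 0.75)]
top [(array([390.4, 163.2]), array([ 736.6, -205.5]), 0.71), (array([314.3, 199.8]), array([627.2,  27. ]), 0.66)]
```

View pics/p2.png

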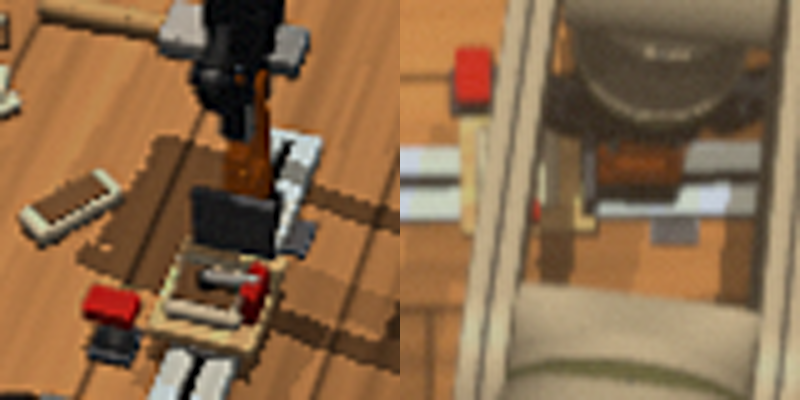

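The jig leads the shoe and is in contact with it, with its mark at y≈26. The red pointer is at about (287,221), so about 30 mm remain.

>>> send_rows:
  steps:
    - [[0, 0.15, 0], [0, 0, 0]]
    - [[0, 0.3, 0], [0, 0, 0]]
    - [[0, 0.45, 0], [0, 0, 0]]
    - [[0, 0.6, 0], [0, 0, 0]]
    - [[0, 0.7, 0], [0, 0, 0]]
    - [[0, 0.8, 0], [0, 0, 0]]
    - [[0, 0.87, 0], [0, 0, 0]]
    - [[0, 0.94, 0], [0, 0, 0]]
    - [[0, 1, 0], [0, 0, 0]]
    - [[0, 1, 0], [0, 0, 0]]

```text
time: 11.95
tool_pos: [628.7, -9.4, 132.3]
tcp_rot: [-180.0, -0.0, -0.2]
ft_force: [0.3, -0.1, -1.3]
finger_gap: 28.9
grip_force: 80.1
```

```bash
python3 - <<'E'
from fit import *
import pickle
S={c:snapshot(c) for c in("side","top")};pickle.dump(S,open("S3.pkl","wb"))
st=sense();print(st["time"],st["tool_pos"],st["tcp_rot"],st["ft_force"])
for c in S:
    print(c,[(px(k["at"]).round(1),onz(S[c],px(k["at"]),38).round(1)[:2],round(k["confidence"],2)) for k in finder.pinpoint("jig_mark",c)[:2]])
# jig shift between frames S0->S3 and S2->S3 in side view by the red clamp centroid
S0=pickle.load(open("S0.pkl","rb"));S2=pickle.load(open("S2.pkl","rb"))
for n,s,c0 in(("0",S0["side"],(324,198)),("2",S2["side"],(315,217)),("3",S["side"],(309,232))):
    x,y=c0[0]-12,c0[1]-14;h=cv2.cvtColor(np.ascontiguousarray(s["img"][y:y+28,x:x+24]),cv2.COLOR_RGB2HSV)
    m=((h[:,:,0]<8)|(h[:,:,0]>172))&(h[:,:,1]>150)&(h[:,:,2]>40);v,u=np.nonzero(m);p=(u.mean()+x,v.mean()+y);print(n,p,m.sum(),onz(s,p,75))
cv2.imwrite("pics/p3.png",cv2.resize(S["side"]["img"][170:270,255:355,::-1],(600,600),interpolation=cv2.INTER_CUBIC))
E
```

```text
12.05 [628.7132327   -9.72755543 132.27100352] [-1.79974582e+02 -3.14099763e-02 -1.71967305e-01] [-0.55280779  0.43239434 -2.16590804]
side [(array([303.6, 225.5]), array([635.3,  58.7]), 0.67)]
top [(array([304.3, 199.1]), array([630. ,  56.7]), 0.73), (array([403.9, 259.7]), array([ 444.1, -230.1]), 0.22)]
0 (np.float64(323.780487804878), np.float64(197.29268292682926)) 41 [597.99532366 -41.42501673  75.        ]
2 (np.float64(315.54545454545456), np.float64(218.0909090909091)) 44 [598.3659565   48.61140078  75.        ]
3 (np.float64(312.44), np.float64(225.72)) 50 [598.74291093  80.01585574  75.        ]
```

View pics/p3.png

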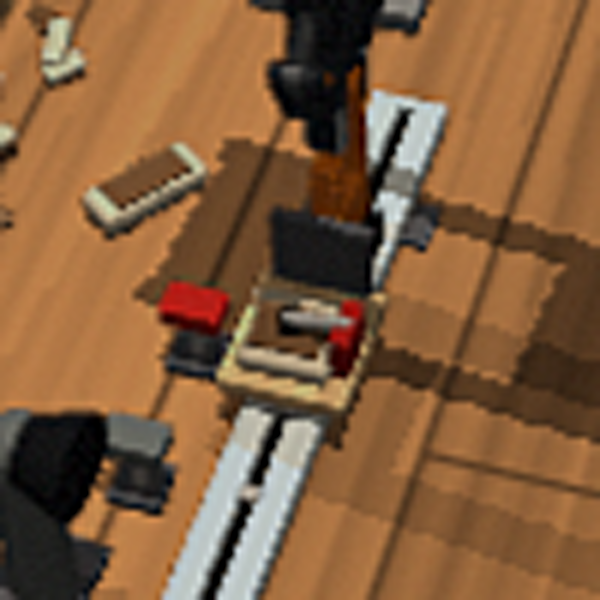

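The jig now sits beside the red pointer: side view about (304,225), y≈56–57. There is no force on the shoe. I'll back off, lift, and go to the peg.

>>> send_rows:
  steps:
    - [[0, -0.5, 0], [0, 0, 0]]
    - [[0, -1.2, 0], [0, 0, 0]]
    - [[0, -1.2, 1.8], [0, 0, 0]]
    - [[0, -1.2, 3.6], [0, 0, 0]]
    - [[-0.3, -1.5, 5.1], [0, 0, 0.04]]
    - [[-1.8, -2.7, 5.1], [0, 0, 0.1]]
    - [[-3.3, -3.9, 5.1], [0, 0, 0.16]]
    - [[-4.8, -5.1, 5.1], [0, 0, 0.22]]
    - [[-6.3, -6.3, 5.1], [0, 0, 0.288]]
    - [[-7.8, -7.4, 5.1], [0, 0, 0.288]]

```text
time: 13.4
tool_pos: [392.3, -234.2, 285.2]
tcp_rot: [179.9, -0.0, 16.3]
ft_force: [-0.0, -0.3, -1.3]
finger_gap: 28.9
grip_force: 80.2
```

>>> send_rows:
  steps:
    - [[-0.6, -1.2, 0], [0, 0, 0]]
    - [[-0.6, -3, 0], [0, 0, 0]]
    - [[-0.6, -4.6, 0], [0, 0, 0]]
    - [[-0.61, -5.97, 0], [0, 0, 0]]
    - [[-0.61, -5.97, 0], [0, 0, 0]]
    - [[-0.61, -5.97, -1.2], [0, 0, 0]]
    - [[-0.61, -5.97, -2.4], [0, 0, 0]]
    - [[-0.61, -5.97, -3.33], [0, 0, 0]]
    - [[-0.61, -5.97, -3.33], [0, 0, 0]]
    - [[-0.61, -5.97, -3.33], [0, 0, 0]]

```text
time: 14.65
tool_pos: [376.3, -411.8, 186.7]
tcp_rot: [179.9, -0.0, 16.3]
ft_force: [-0.4, -0.2, -2.6]
finger_gap: 29.1
grip_force: 80.5
```

```bash
python3 - <<'E'
from fit import *
import pickle
S={c:snapshot(c) for c in("side","top")};pickle.dump(S,open("S4.pkl","wb"))
st=sense();print(st["time"],st["tool_pos"],st["tcp_rot"],st["ft_force"])
print([(px(k["at"]).round(1),onz(S["top"],px(k["at"]),38).round(1)[:2],round(k["confidence"],2)) for k in finder.pinpoint("jig_mark","top")[:2]])
for P in([376.3,-411.4,150],[409.9,-401.6,150]):print([proj(S[c],P).round(1) for c in S])
def crop(c,x,y,w,h,W,H): return cv2.resize(S[c]["img"][y:y+h,x:x+w,::-1],(W,H),interpolation=cv2.INTER_CUBIC)
cv2.imwrite("pics/p4.png",np.hstack([crop("side",365,80,80,80,400,400),crop("top",440,215,80,80,400,400)]))
E
```

```text
14.75 [ 376.77882803 -412.16305033  187.34615064] [ 1.79822569e+02 -6.77029149e-02  1.63115792e+01] [ 0.43637629  0.1282372  -2.41934971]
[(array([303.3, 198.2]), array([632.7,  59.7]), 0.82), (array([392.9, 167.9]), array([ 721.6, -212.3]), 0.5)]
[array([413.6, 120.6]), array([479.6, 279.1])]
[array([403.6, 120.6]), array([475. , 266.6])]
```

View pics/p4.png

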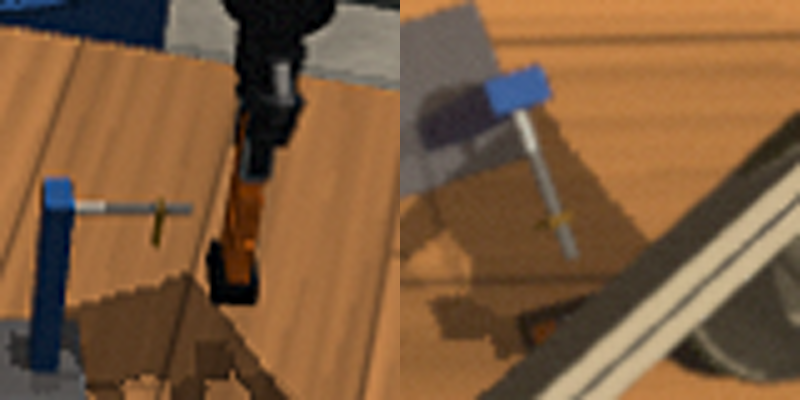

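The shoe is in line before the peg tip: side view shows the peg tip at about (403,122) and the shoe at (413,120). Inserting now.

```bash
python3 - <<'E'
from fit import *
import pickle
for f in("S3.pkl","S4.pkl"):
    s=pickle.load(open(f,"rb"))["side"];x,y=300,211
    h=cv2.cvtColor(np.ascontiguousarray(s["img"][y:y+28,x:x+24]),cv2.COLOR_RGB2HSV)
    m=((h[:,:,0]<8)|(h[:,:,0]>172))&(h[:,:,1]>150)&(h[:,:,2]>40);v,u=np.nonzero(m);p=(u.mean()+x,v.mean()+y);print(p,m.sum(),onz(s,p,75)[:2])
E
```

```text
(np.float64(312.44), np.float64(225.72)) 50 [598.74291093  80.01585574]
(np.float64(312.27659574468083), np.float64(225.93617021276594)) 47 [598.97415009  80.95608433]
```

>>> send_rows:
  steps:
    - [[0.29, 0.085, 0], [0, 0, 0]]
    - [[0.58, 0.17, 0], [0, 0, 0]]
    - [[0.86, 0.25, 0], [0, 0, 0]]
    - [[1.15, 0.34, 0], [0, 0, 0]]
    - [[1.44, 0.42, 0], [0, 0, 0]]
    - [[1.63, 0.48, 0], [0, 0, 0]]
    - [[1.63, 0.48, 0], [0, 0, 0]]

```text
time: 15.68
tool_pos: [425.5, -396.6, 185.0]
tcp_rot: [-180.0, 0.0, 16.4]
ft_force: [0.4, -0.2, -2.1]
finger_gap: 28.8
grip_force: 80.7
```

>>> send_rows:
  steps:
    - [[0.19, 0.06, 0], [0, 0, 0]]
    - [[0.38, 0.11, 0], [0, 0, 0]]
    - [[0.58, 0.17, 0], [0, 0, 0]]
    - [[0.77, 0.225, 0], [0, 0, 0]]
    - [[0.96, 0.28, 0], [0, 0, 0]]
    - [[1.15, 0.34, 0], [0, 0, 0]]
    - [[1.34, 0.39, 0], [0, 0, 0]]
    - [[1.44, 0.42, 0], [0, 0, 0]]
    - [[1.44, 0.42, 0], [0, 0, 0]]

```text
time: 16.8
tool_pos: [468.5, -384.1, 185.1]
tcp_rot: [-180.0, 0.0, 16.3]
ft_force: [-0.7, 0.8, -1.9]
finger_gap: 29.1
grip_force: 80.7
```

```bash
python3 - <<'E'
from fit import *
S={c:snapshot(c) for c in("side","top")}
st=sense();print(st["time"],st["tool_pos"],st["tcp_rot"],st["ft_force"])
def crop(c,x,y,w,h,W,H): return cv2.resize(S[c]["img"][y:y+h,x:x+w,::-1],(W,H),interpolation=cv2.INTER_CUBIC)
cv2.imwrite("pics/p5.png",np.hstack([crop("side",360,95,50,50,400,400),crop("top",445,215,50,50,400,400)]))
E
```

```text
16.9 [ 468.1868156  -384.21435421  185.05296512] [-1.79996070e+02  7.76627213e-03  1.63172085e+01] [ 0.34007192 -0.57627876 -1.733406  ]
```

View pics/p5.png

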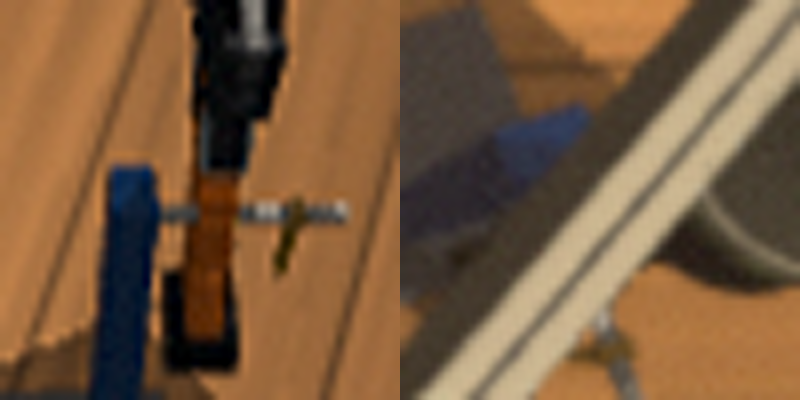

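The shoe is on the peg about 23 mm from the post. The flap, side view about (396,124), has dropped in front of it. Lowering and releasing.

>>> send_rows:
  steps:
    - [[0, 0, -0.1], [0, 0, 0]]
    - [[0, 0, -0.2], [0, 0, 0]]
    - [[0, 0, -0.3], [0, 0, 0]]
    - [[0, 0, -0.34], [0, 0, 0]]
    - [[0, 0, -0.34], [0, 0, 0]]

```text
time: 17.52
tool_pos: [468.3, -384.2, 176.6]
tcp_rot: [180.0, -0.0, 16.3]
ft_force: [-4.7, 4.3, 9.0]
finger_gap: 28.9
grip_force: 82.4
```

>>> send_rows:
  steps:
    - [[0, 0, 0], [0, 0, 0]]
    - [[0, 0, 0], [0, 0, 0]]
    - [[0, 0, 0], [0, 0, 0]]
    - [[0, 0, 0], [0, 0, 0]]
    - [[0, 0, 0], [0, 0, 0]]
    - [[0, 0, 0], [0, 0, 0]]
  fingers: 0.4
  squeeze: 20

```text
time: 18.27
tool_pos: [468.3, -384.2, 174.9]
tcp_rot: [-180.0, -0.0, 16.3]
ft_force: [-0.8, 0.5, 0.5]
finger_gap: 51.3
grip_force: 0.0
```

>>> send_rows:
  steps:
    - [[0, 0, 0], [0, 0, 0]]
    - [[0, 0, 0.5], [0, 0, 0]]
    - [[0, 0, 1], [0, 0, 0]]
    - [[0, 0, 2], [0, 0, 0]]
    - [[0, 0, 3.5], [0, 0, 0]]
    - [[-1, -1, 5], [0, 0, 0]]
    - [[-1.5, 1, 5], [0, 0, 0]]
    - [[-2, 3, 5], [0, 0, 0]]
    - [[-2, 5, 5], [0, 0, 0]]
    - [[-2, 7, 5], [0, 0, 0]]

```text
time: 19.52
tool_pos: [408.0, -172.7, 326.7]
tcp_rot: [179.9, -0.1, 16.3]
ft_force: [0.7, 0.5, 0.7]
finger_gap: 51.0
grip_force: 0.0
```

```bash
python3 - <<'E'
from fit import *
S={c:snapshot(c) for c in("side","top")}
st=sense();print(st["time"],st["tool_pos"],st["ft_force"],st["finger_gap"])
s=S["side"];x,y=300,211
h=cv2.cvtColor(np.ascontiguousarray(s["img"][y:y+28,x:x+24]),cv2.COLOR_RGB2HSV)
m=((h[:,:,0]<8)|(h[:,:,0]>172))&(h[:,:,1]>150)&(h[:,:,2]>40);v,u=np.nonzero(m);print(onz(s,(u.mean()+x,v.mean()+y),75)[:2])
for i in range(2):print([(onz(S["top"],px(k["at"]),38).round(1)[:2],round(k["confidence"],2)) for k in finder.pinpoint("jig_mark","top")[:1]])
def crop(c,x,y,w,h,W,H): return cv2.resize(S[c]["img"][y:y+h,x:x+w,::-1],(W,H),interpolation=cv2.INTER_CUBIC)
cv2.imwrite("pics/p6.png",np.hstack([crop("side",360,95,50,75,400,600),crop("top",445,215,50,75,400,600)]))
E
```

```text
19.625 [ 408.70393361 -169.82721179  327.31124585] [ 0.27267404 -0.87823859 -0.24704152] 51.015255960372244
[598.97415009  80.95608433]
[(array([634.6,  60.2]), 0.6)]
[(array([634.6,  60.2]), 0.6)]
```

View pics/p6.png

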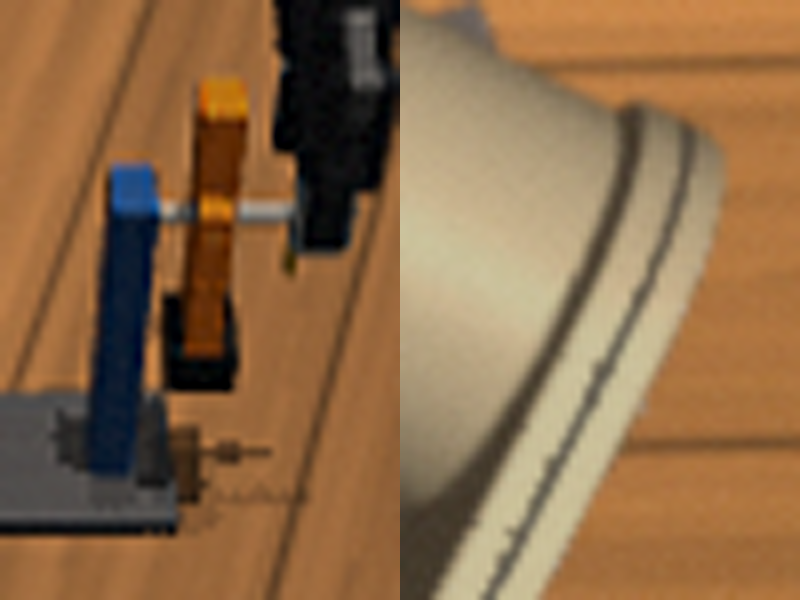

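```bash
python3 - <<'E'
from fit import *
import pickle
S0=pickle.load(open("S0.pkl","rb"));s0=S0["top"];s=snapshot("top");sd=snapshot("side")
def edges(s,xw,y0,z=38):
    # intensity profile (saturation-based) along y at fixed x on base top plane
    ys=np.arange(y0-70,y0+70,.5);P=np.array([proj(s,[xw,y,z]) for y in ys]).astype(np.float32)
    h=cv2.cvtColor(s["img"],cv2.COLOR_RGB2HSV).astype(np.float32)
    return ys,cv2.remap(h[:,:,2],P[:,0][None],P[:,1][None],1)[0],cv2.remap(h[:,:,1],P[:,0][None],P[:,1][None],1)[0]
for n,ss,y0 in(("start",s0,-65),("now",s,57)):
  for xw in(597,600,657,660):
    ys,v,sa=edges(ss,xw,y0);m=(v>165)&(sa<135)&(sa>60);print(n,xw,ys[m][[0,-1]] if m.any() else None, (ys[m][0]+ys[m][-1])/2 if m.any() else None)
# template: jig patch S0 -> now, top and side
for c,a,b,w,exp in(("top",s0,s,(330,185,30,28),None),("side",S0["side"],sd,(296,196,34,20),None)):
    x,y,ww,hh=w;t=cv2.resize(a["img"][y:y+hh,x:x+ww],None,fx=4,fy=4,interpolation=2);r=cv2.matchTemplate(cv2.resize(b["img"],None,fx=4,fy=4,interpolation=2),t,cv2.TM_CCOEFF_NORMED);_,mv,_,ml=cv2.minMaxLoc(r)
    d=np.array(ml)/4-[x,y];c0=np.array([x+ww/2,y+hh/2]);print(c,mv,d,onz(b,c0+d,55)[:2]-onz(a,c0,55)[:2])
E
```

```text
start 597 [-110.   -29.5] -69.75
start 600 [-104.5  -29.5] -67.0
start 657 [-101.  -29.] -65.0
start 660 [-114.5  -30. ] -72.25
now 597 [15.5 96. ] 55.75
now 600 [20. 95.] 57.5
now 657 [25.5 96.5] 61.0
now 660 [25. 96.] 60.5
top 0.8642429113388062 [-42.25   0.75] [7.54294338e-02 1.24310573e+02]
side 0.8128411769866943 [-11.75  29.  ] [1.21836785e-01 1.21900233e+02]
```

```bash
python3 -c "
from h import *
print(order.hand_in(),sense()['time'])"
```

```text
the job is handed in; nothing more can be done
the job is handed in; nothing more can be done
```

The job is handed in, with no verdict returned: the jig measured within about 1 mm of the red pointer's station and the shoe hangs upright on the peg. The flap looked dropped before release, but the gripper partly hid it in my last picture.

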